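# Weigh down the glued-up fins

## Task

Four freshly glued surfboard fins lie on the bench and must be pressed flat while they cure: gently set one press weight upright on the middle of each fin, the largest weight on the largest fin, the next on the next, and so on down to the smallest. Work in that order, largest first, letting go of each weight before fetching the next. Leave the mixing cup and the black fin plug where they are.

Things in the scene. Friction and masses are not known exactly. Their poses are not given: they have to be found in the camera images.
- weight_xl: The largest of four press weights: a dark steel disc 68 mm across and 26 mm high with a plain upright bright steel knob on its middle, 18 mm across, from 26 to 58 mm above the underside (same knob on all four). About 0.76 kg, give or take 15 %. Origin: centre of the underside; z up along the knob. Starts upright on the bench; the four sizes stand in any arrangement.
- weight_l: The second largest of four press weights: a dark steel disc 56 mm across and 26 mm high with a plain upright bright steel knob on its middle, 18 mm across, from 26 to 58 mm above the underside (same knob on all four). About 0.53 kg, give or take 15 %. Origin: centre of the underside; z up along the knob. Starts upright on the bench; the four sizes stand in any arrangement.
- weight_m: The third largest of four press weights: a dark steel disc 44 mm across and 26 mm high with a plain upright bright steel knob on its middle, 18 mm across, from 26 to 58 mm above the underside (same knob on all four). About 0.34 kg, give or take 15 %. Origin: centre of the underside; z up along the knob. Starts upright on the bench; the four sizes stand in any arrangement.
- weight_s: The smallest of four press weights: a dark steel disc 32 mm across and 26 mm high with a plain upright bright steel knob on its middle, 18 mm across, from 26 to 58 mm above the underside (same knob on all four). About 0.19 kg, give or take 15 %. Origin: centre of the underside; z up along the knob. Starts upright on the bench; the four sizes stand in any arrangement.
- fin_xl: The largest of four flat white surfboard fins stuck flat to the bench, unmoving: raked outline, straight root edge about 120 mm long and 115 mm from root to tip, 8 mm thick. Origin: on the bench under the middle (centroid) of the outline; the fin's top is 8 mm above it. x runs along the root, y from root to tip. The sizes lie in any arrangement, at any yaw.
- fin_l: The second largest of four flat white surfboard fins stuck flat to the bench, unmoving: raked outline, straight root edge about 98 mm long and 94 mm from root to tip, 8 mm thick. Origin: on the bench under the middle (centroid) of the outline; the fin's top is 8 mm above it. x runs along the root, y from root to tip. The sizes lie in any arrangement, at any yaw.
- fin_m: The third largest of four flat white surfboard fins stuck flat to the bench, unmoving: raked outline, straight root edge about 79 mm long and 76 mm from root to tip, 8 mm thick. Origin: on the bench under the middle (centroid) of the outline; the fin's top is 8 mm above it. x runs along the root, y from root to tip. The sizes lie in any arrangement, at any yaw.
- fin_s: The smallest of four flat white surfboard fins stuck flat to the bench, unmoving: raked outline, straight root edge about 60 mm long and 58 mm from root to tip, 8 mm thick. Origin: on the bench under the middle (centroid) of the outline; the fin's top is 8 mm above it. x runs along the root, y from root to tip. The sizes lie in any arrangement, at any yaw.
- cup: Bystander: white open mixing cup, 72 mm across the rim and 80 mm high, standing loose beyond the fins. Origin: centre of its underside. To be left alone.
- plug: Bystander: small black fin plug, a loose disc 28 mm across and 18 mm high, on the left (+y) part of the bench between weights and fins. Origin: centre of its underside. To be left alone.
Not all that is in view belongs to the job. What is shaped like the weight_xl but turquoise is not meant.

How it is judged:
On the way, in this order (a step that is already met when the one before it is completed fails the run):
1. the largest weight stands released on the middle of the largest fin (horizontal distance between weight_xl and fin_xl below 0.012 m and z of weight_xl in the frame of fin_xl between 0.005 and 0.011 m and angle between weight_xl's own z axis and vertical below 0.08 rad and linear speed of weight_xl below 0.02 m/s and contact force between the fingers and weight_xl below 0.3 N), for 0.2 s.
2. the second largest weight stands released on the middle of the second largest fin (horizontal distance between weight_l and fin_l below 0.012 m and z of weight_l in the frame of fin_l between 0.005 and 0.011 m and angle between weight_l's own z axis and vertical below 0.08 rad and linear speed of weight_l below 0.02 m/s and contact force between the fingers and weight_l below 0.3 N), for 0.2 s.
3. the third largest weight stands released on the middle of the third largest fin (horizontal distance between weight_m and fin_m below 0.012 m and z of weight_m in the frame of fin_m between 0.005 and 0.011 m and angle between weight_m's own z axis and vertical below 0.08 rad and linear speed of weight_m below 0.02 m/s and contact force between the fingers and weight_m below 0.3 N), for 0.2 s.
4. the smallest weight stands released on the middle of the smallest fin (horizontal distance between weight_s and fin_s below 0.012 m and z of weight_s in the frame of fin_s between 0.005 and 0.011 m and angle between weight_s's own z axis and vertical below 0.08 rad and linear speed of weight_s below 0.02 m/s and contact force between the fingers and weight_s below 0.3 N), for 0.2 s.
At the end, for the whole second after the job is handed in: Each of the four weights stands flat (within 0.08 rad), released and at rest on top of the fin of its own size rank, its centre within 12 mm of the fin's centroid; the cup and the plug are within 20 mm of where they started (all of step 1 and all of step 2 and all of step 3 and all of step 4 and distance of each of cup, plug from where it was at the start of the episode below 0.02 m); the robot touches nothing.
It fails at once if the mixing cup is knocked or moved (distance of cup from where it was at the start of the episode above 0.02 m or angle between cup's own z axis and vertical above 0.35 rad).
It fails at once if the fin plug is moved (distance of plug from where it was at the start of the episode above 0.02 m).
It fails at once if a weight is banged down or pressed hard on its fin (over 100, 85, 70 or 60 N, largest to smallest) (contact force between weight_xl and fin_xl above 100 N or contact force between weight_l and fin_l above 85 N or contact force between weight_m and fin_m above 70 N or contact force between weight_s and fin_s above 60 N).
It fails at once if a weight is dropped onto its fin from more than about 13 mm (over 0.5 m/s close above it) ((linear speed of weight_xl above 0.5 m/s and horizontal distance between weight_xl and fin_xl below 0.05 m and height (world z) of weight_xl below 0.06 m) or (linear speed of weight_l above 0.5 m/s and horizontal distance between weight_l and fin_l below 0.05 m and height (world z) of weight_l below 0.06 m) or (linear speed of weight_m above 0.5 m/s and horizontal distance between weight_m and fin_m below 0.05 m and height (world z) of weight_m below 0.06 m) or (linear speed of weight_s above 0.5 m/s and horizontal distance between weight_s and fin_s below 0.05 m and height (world z) of weight_s below 0.06 m)).
It also fails if it takes over 112 s, if anything falls off the work surface, if the arm or the gripper's body presses on something with over 40 N, if the wrist force passes 120 N, or if a joint passes its speed limit or range.

## Robot

A 6-joint arm with a two-finger parallel gripper is mounted at the origin on the work surface. World frame = base frame: x ahead of the robot, y to its left, z up, the work surface at z = 0. Lengths are in m, angles in rad, forces in N, time in s.
With the tool pointing down it reaches from about 0.4 to 0.825 m from the base axis. Payload 7 kg.
Tool frame: the origin (TCP) lies midway between the tips of the shut fingers; the grasp point (between the pads) lies 19 mm behind it; z points along the fingers, y is the line along which they close (so a half turn about z gives the same grasp; the last joint's range is limited). The gripper opens to 88 mm and grips with 3 to 60 N. Pads are 19 mm wide; open, the fingers measure 130 mm over their backs; the gripper's body (78 mm by 193 mm) begins 47 mm behind the grasp point.
Start: joints at [1.388, 0.359, 0.012, 0, -1.224, -0.288], TCP at [0.306, 0.602, 0.227] pointing down, gripper open.
Joint ranges: [-3.07, 3.07], [-1.43, 2.12], [-1.02, 1.25], [-3.03, 1.67], [-3.05, -0], [-3.03, 3.03]. Speed limits (rad/s): [2.39, 2.39, 3.01, 3.14, 3.14, 3.14].

## Interface

Orientations are given as [roll, pitch, yaw] about the fixed x, y, z axes, in that order (R = Rz(yaw) Ry(pitch) Rx(roll)).
In Python, from station import arm gives the robot as it stands.
- The arm moves only by the tool servo_tool, never from a script. Its argument "deltas" is a list of rows, each a list of 7 numbers: the closure, from -1 (fully open) to 1 (shut), then the shift along the tool's x, y, z in mm, then the turn, a rotation vector about the tool's x, y, z in degrees. In form: [[gripper, x, y, z, ax, ay, az], ...]. A call has 1 to 20 rows; each row shifts and turns the commanded pose from where the row before left it, along the tool's axes as they then stand; what a row does not reach is not made up. A row lasts 1/12 s, in which the tool goes at most 41.7 mm and 7.16 degrees, less where a joint would pass 70% of its speed; a pose out of reach is approached as far as the arm can. A call is refused whole if a number of a shift passes 41.7 or a number of a turn 7.16, either way. A call with a gripper value outside its range is refused whole. The fingers move at their own pace and stop on an object; "squeeze" is the grip in N (left out, the last holds). Time passes only in rows, so rows that do not move let the fingers close. It gives the time, the measured TCP pose, the force, the opening and the grip force at its end, in the units of the state.
- arm.get_state(): the state, without advancing time (a new reading comes with each control period).
- arm.grab_frame(name): name is "side" or "top" or "wrist"; returns a dict with "color" (400x640x3 uint8, red, green, blue), "K" (3x3 intrinsics, pixels), "position" and "orientation" of the camera in the world. Camera axes: x right, y down, z forward; pixel columns grow to the right and rows downward; lengths in m; the calibration is good to about 2 mm. A picture is of the moment at which its call begins. There is no depth.
- arm.job_done(): hands the job in; it is judged then, once.
Trained networks look in a picture, given as the dict that the camera call returned (one of the last four; its "shot" number tells which), for a name from the list of things; names that differ only in an ending like _2 or _b are one class to them, and where a whole thing is asked for, a point or a joint stands for the part that bears it (a point fixed in the world has none). Each returns a list of dicts, best first, with "conf" (0 to 1); they miss things now and then, are a little off and sometimes report something else, mostly with a low value. They report only what shows in the picture. A call takes as long as a camera call. They do not tell look-alikes from the thing itself.
- arm.recognise(query, picture): "at" ([x, y, z] in m, in the coordinates of the camera as it stood for that picture, good to about 4 mm: the middle of the surface that is visible of it).
The state is a dict: "t": time; "q": joint angles; "qd": joint speeds; "joint_efforts": joint torques, N m; "eef_pos": TCP position; "ee_rot": TCP orientation; "force": force on the tool from outside, world axes, zero at the start; "moment": the same for the moment, N m; "width": finger opening in m; "gripper_force": force on a finger pad.
Only numpy, scipy, OpenCV 4.12 (cv2) and the standard library are available. Lean on these libraries where they do the work, as an engineer would, in place of code of your own. Each camera call takes 0.05 s, during which the arm holds its last target. There are 200 camera calls.

## Working session

There is one attempt and no reset: what is moved stays moved. The work goes in short steps, Python scripts to look and compute and a tool call to move; the robot and the scene stay as the last step left them, time stands still between calls to the robot, and variables do not carry over. Pictures are saved under pics/ and viewed, at most 14 in all, crops included, and the job is handed in when it is done.

Besides the shell and the picture viewer there is one more tool, called after "Emit:" as a command line: name --pt "numbers of a row" for each row, then --argument value for the rest. servo_tool: Moves the arm, as the interface text tells. Its arguments: {"type":"object","properties":{"deltas":{"type":"array","items":{"type":"array","items":{"type":"number"}}},"squeeze":{"type":"number"}},"required":["deltas"]}

```bash
mkdir -p pics
cat > h.py <<'E'
import numpy as np, cv2
from station import arm
from scipy.spatial.transform import Rotation as R
def Rc(f):
    o=np.array(f["orientation"],float)
    if o.shape==(3,3): return o
    return R.from_euler('xyz',o).as_matrix() if o.size==3 else R.from_quat(o).as_matrix()
def world(f,p): return Rc(f)@np.array(p)+np.array(f["position"])
def ray(f,u,v,z):
    d=Rc(f)@np.linalg.inv(np.array(f["K"]))@np.array([u,v,1.]); p=np.array(f["position"],float)
    return p+d*(z-p[2])/d[2]
def proj(f,P):
    c=np.array(f["K"])@(Rc(f).T@(np.array(P)-np.array(f["position"]))); return c[:2]/c[2]
def save(f,n): cv2.imwrite("pics/"+n+".png",f["color"][:,:,::-1])
E
python3 - <<'E'
from h import *
s=arm.get_state(); print(s)
for n in ["top","side"]:
    f=arm.grab_frame(n); save(f,n+"0"); print(n,f["position"],f["orientation"],f["K"])
    for q in ["weight_xl","weight_l","weight_m","weight_s","fin_xl","fin_l","fin_m","fin_s","cup","plug"]:
        for r in arm.recognise(q,f)[:5]:
            w=world(f,r["at"]); print(q,round(r["conf"],2),w.round(3),proj(f,w).round())
E
```

```text
{'t': 0.0, 'q': array([ 1.38811864e+00,  3.59388135e-01,  1.10564552e-02, -3.41115427e-04,
       -1.22409564e+00, -2.88110974e-01]), 'qd': array([-0.00079939, -0.00100223,  0.00042094, -0.00045872, -0.0003083 ,
        0.00094817]), 'joint_efforts': array([ 1.77774906e-03, -5.82714343e+01,  2.93049037e+01,  6.99712291e+00,
        6.75340460e-03, -1.81191276e-04]), 'eef_pos': array([0.30597147, 0.6011209 , 0.22562246]), 'ee_rot': array([ 3.13993777e+00, -1.56023074e-04, -4.70904703e-01]), 'force': array([-0.64573984, -0.96054384, -0.0346976 ]), 'moment': array([ 0.03176236, -0.04011197,  0.0077078 ]), 'gripper_force': 0.0, 'width': 0.08779896815884414}
top [0.37540275 0.01385848 1.41537411] [-2.97200906 -0.0161169  -1.59179597] [[498.92453921   0.         314.22944805]
 [  0.         498.92453921 205.14413854]
 [  0.           0.           1.        ]]
weight_xl 0.66 [ 0.391 -0.194  0.024] [381. 283.]
weight_l 0.9 [ 0.458 -0.09   0.024] [343. 260.]
weight_l 0.49 [0.411 0.186 0.03 ] [243. 279.]
weight_m 0.9 [ 0.458 -0.09   0.024] [343. 260.]
weight_m 0.49 [0.411 0.186 0.03 ] [243. 27
[... 1198 characters left out ...]
095 0.025] [359. 260.]
weight_m 0.57 [0.403 0.201 0.027] [347. 299.]
weight_s 0.93 [ 0.461 -0.081  0.026] [385. 206.]
weight_s 0.64 [0.434 0.095 0.025] [359. 260.]
weight_s 0.57 [0.403 0.201 0.027] [347. 299.]
fin_l 0.85 [ 0.633 -0.115  0.008] [334. 176.]
fin_l 0.65 [ 0.469 -0.418  0.009] [436. 136.]
fin_l 0.64 [0.617 0.123 0.006] [288. 237.]
fin_m 0.85 [ 0.633 -0.115  0.008] [334. 176.]
fin_m 0.65 [ 0.469 -0.418  0.009] [436. 136.]
fin_m 0.64 [0.617 0.123 0.006] [288. 237.]
fin_s 0.85 [ 0.633 -0.115  0.008] [334. 176.]
fin_s 0.65 [ 0.469 -0.418  0.009] [436. 136.]
fin_s 0.64 [0.617 0.123 0.006] [288. 237.]
cup 0.56 [ 0.797 -0.036  0.055] [267. 157.]
plug 0.68 [0.501 0.26  0.018] [295. 299.]
```

```bash
ls pics
```

```text
side0.png
top0.png
```

View pics/top0.png

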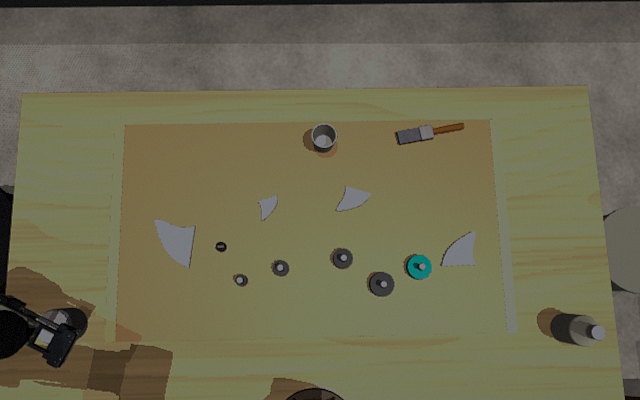

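View pics/side0.png

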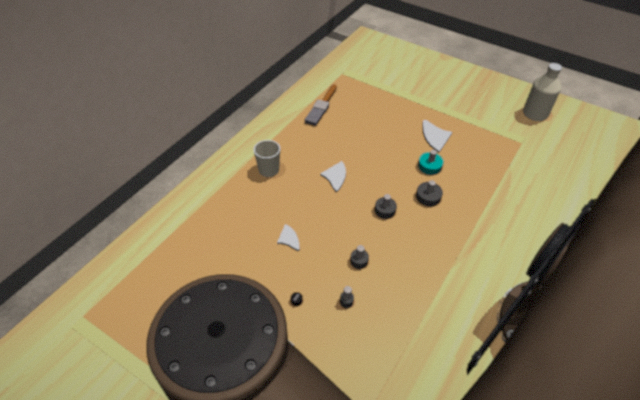

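The top view shows the black weights: xl (381,283), l (343,258), m (281,268) and s (241,280). The turquoise decoy is at (419,266). The fins are xl (177,240), l (460,250), m (352,198) and s (267,207). The plug is at (221,247) and the cup at (323,137). In the side view, the arm hides the xl fin.

```bash
cat >> h.py <<'E'
def fins(f,seeds,z=0.008):
    hsv=cv2.cvtColor(f["color"],cv2.COLOR_RGB2HSV)
    out={}
    for k,P in seeds.items():
        u,v=proj(f,P).round().astype(int)
        if not(0<=u<640 and 0<=v<400): continue
        V=hsv[max(0,v-3):v+4,max(0,u-3):u+4].reshape(-1,3); m=np.median(V,0)
        if m[1]>70: continue
        mask=((hsv[:,:,1]<m[1]+35)&(hsv[:,:,2]>0.72*m[2])).astype(np.uint8)
        mask=cv2.morphologyEx(mask,cv2.MORPH_OPEN,np.ones((2,2),np.uint8))
        n,l,st,c=cv2.connectedComponentsWithStats(mask,connectivity=4)
        i=l[v,u]
        if i==0: continue
        cs,_=cv2.findContours((l==i).astype(np.uint8),cv2.RETR_EXTERNAL,cv2.CHAIN_APPROX_NONE)
        ct=max(cs,key=cv2.contourArea)[:,0]
        W=np.array([ray(f,a,b,z)[:2] for a,b in ct],np.float32)
        M=cv2.moments((W*1000).reshape(-1,1,2)); 
        out[k]=(np.array([M['m10'],M['m01']])/M['m00']/1000,M['m00'],st[i])
    return out
def knob(f,P,r=14,z=0.058):
    # brightest low-saturation blob near projected knob top P
    u,v=proj(f,P).round().astype(int)
    hsv=cv2.cvtColor(f["color"],cv2.COLOR_RGB2HSV).astype(int)
    sub=hsv[v-r:v+r+1,u-r:u+r+1]; m=(sub[:,:,2]>130)&(sub[:,:,1]<60)
    if not m.any(): return None
    ys,xs=np.nonzero(m); return ray(f,u-r+xs.mean(),v-r+ys.mean(),z)[:2],m.sum()
E
python3 - <<'E'
from h import *
F=dict(fin_xl=[.523,.376,.008],fin_l=[.467,-.428,.008],fin_m=[.633,-.115,.008],fin_s=[.616,.123,.008])
Wt=dict(xl=(384,283),l=(343,258),m=(281,267),s=(240,280))
for n in ["top","side"]:
    f=arm.grab_frame(n)
    for k,x in fins(f,F).items(): print(n,k,x[0].round(4),x[1].round(),x[2])
    if n=="top":
        for k,(u,v) in Wt.items():
            h=cv2.cvtColor(f["color"],cv2.COLOR_RGB2HSV)[v-4:v+5,u-5:u+6]
            print(k,ray(f,u,v,.058).round(3)); print(h[:,:,2])
E
```

```text
Traceback (most recent call last):
AttributeError: 'float' object has no attribute 'round'
```

Run:
```python
from h import *
F=dict(fin_xl=[.523,.376,.008],fin_l=[.467,-.428,.008],fin_m=[.633,-.115,.008],fin_s=[.616,.123,.008])
Wt=dict(xl=(384,283),l=(343,258),m=(281,267),s=(240,280))
for n in ["top","side"]:
    f=arm.grab_frame(n)
    for k,x in fins(f,F).items(): print(n,k,x[0].round(4),round(x[1]),x[2])
    if n=="top":
        for k,(u,v) in Wt.items():
            h=cv2.cvtColor(f["color"],cv2.COLOR_RGB2HSV)[v-4:v+5,u-5:u+6]
            print(k,ray(f,u,v,.058).round(3)); print(h[:,:,2])
```

```text
top fin_xl [0.5191 0.3752] 8760 [ 156  220   40   49 1177]
top fin_l [ 0.4727 -0.4286] 5801 [443 232  34  35 777]
top fin_m [ 0.6302 -0.1271] 3756 [337 187  35  25 491]
top fin_s [0.6134 0.1167] 2135 [260 196  19  26 292]
xl [ 0.391 -0.196  0.058]
[[ 51  60  57  58  55  57  57  57  60  59  58]
 [ 36  54  43  48  68  68  53  59  57  59  57]
 [ 32  23  40  86 104 106  85  60  54  57  56]
 [ 26  31  93 138 130 130 128  95  49  58  58]
 [ 18  56 123 136 130 130 135 124  47  56  59]
 [ 15  55 115 138 130 131 138 127  64  57  59]
 [ 30  36  95 142 137 135 135 113  59  60  56]
 [ 57  25  56 119 121 123 113  73  55  59  59]
 [ 60  57  32  39  63  72  62  55  57  64  59]]
l [ 0.46  -0.088  0.058]
[[ 29  30  25  32  66  83  81  66  49  53  54]
 [ 28  25  31  59 106 134 128 104  64  54  55]
 [ 34  28  48 109 132 129 129 131 111  54  55]
 [ 31  24  69 137 130 130 129 137 127  51  57]
 [ 29  22  60 122 135 132 135 137 118  40  57]
 [ 39  25  22  76 128 141 135 123  87  53  61]
 [ 54  37  32  35  77 118 116  82  52  57  57]
 [ 58  60  57  44  26  28  33  46  51  62  62]
 [ 57  56  59  58  49  51  
[... 439 characters left out ...]
2  41  41  55  54  62  60]]
s [0.407 0.191 0.058]
[[ 95  78  31  41  51  58  51  49  56  49  44]
 [ 87  55  57  97 100  95  80  46  52  58  45]
 [ 74  53 103 131 129 134 129  70  32  53  53]
 [ 59  74 129 126 125 131 131  99  23  46  62]
 [ 51  67 129 127 128 132 136 117  18  43  61]
 [ 52  60 122 126 129 134 134  94  29  48  57]
 [ 95  55  85 113 122 119 102  42  39  48  57]
 [118  75  45  65  82  58  22  40  47  52  46]
 [123 119  62  48  51  49  47  49  51  45  58]]
side fin_xl [0.5916 0.4079] 46666 [ 158  281  121  111 9487]
side fin_l [ 0.4699 -0.4199] 5575 [424 121  28  31 469]
side fin_m [ 0.6276 -0.1193] 3620 [322 163  25  28 389]
side fin_s [0.6123 0.1226] 1963 [279 226  21  24 297]
```

Emit:
servo_tool --pt "0 0 0 0 0 0 -6.75" --pt "0 0 0 0 0 0 -6.75" --pt "0 0 0 0 0 0 -6.75" --pt "0 0 0 0 0 0 -6.75" --pt "0 16 17 0 0 0 0" --pt "0 16 17 0 0 0 0" --pt "0 16 17 0 0 0 0" --pt "0 16 17 0 0 0 0" --pt "0 16 17 0 0 0 0" --pt "0 16 17 0 0 0 0" --pt "0 16 17 0 0 0 0" --pt "0 16 17 0 0 0 0" --pt "0 16 17 0 0 0 0" --pt "0 16 17 0 0 0 0" --pt "0 0 0 0 0 0 0" --pt "0 0 0 0 0 0 0" --pt "0 0 0 0 0 0 0"

```text
t: 2.67
eef_pos: [0.4662, 0.4317, 0.2266]
ee_rot: [-3.141, -0.0, -0.0]
force: [-1.4, 0.1, -0.8]
width: 0.0437
gripper_force: 0.0
```

Run:
```python
from h import *
s=arm.get_state(); print(s["eef_pos"],s["ee_rot"],s["width"],s["q"])
f=arm.grab_frame("wrist"); save(f,"w1"); print(f["position"],f["orientation"])
F=dict(fin_xl=[.521,.38,.008])
for k,x in fins(f,F).items(): print(k,x[0].round(4),round(x[1]),x[2])
g=arm.grab_frame("side")
for k,x in fins(g,F).items(): print("side",k,x[0].round(4),round(x[1]),x[2])
```

```text
[0.4662246  0.43174771 0.22660441] [-3.14135299e+00 -1.11011781e-05 -2.23167346e-05] 0.043742860268540906 [ 1.05357993e+00  2.94095929e-01 -8.11355212e-02 -1.16999522e-04
 -1.19535107e+00  5.17236968e-01]
[0.53946824 0.43150993 0.38446549] [ 2.86945385e+00  4.69118921e-04 -1.57004752e+00]
fin_xl [0.5225 0.3774] 9188 [ 317   79   92  112 5737]
```

View pics/w1.png

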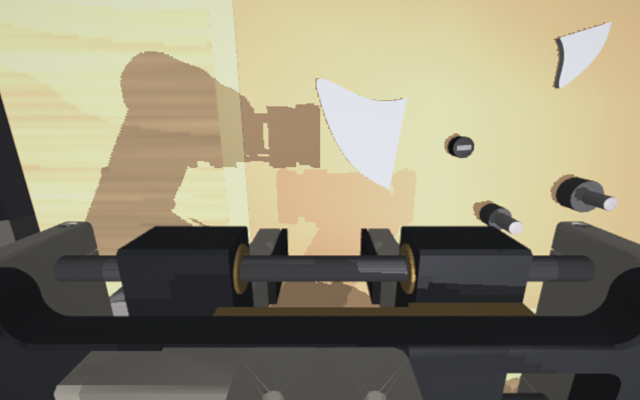

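The wrist view shows fin xl clear at (365,135), the plug at (461,147), weight s at (495,215), weight m at (580,195) and fin s at (580,55).

Emit:
servo_tool --pt "0 -4.8 15 0 0 0 0" --pt "0 -4.8 30 0 0 0 0" --pt "0 -4.8 30 0 0 0 0" --pt "0 -4.8 30 0 0 0 0" --pt "0 -4.8 30 0 0 0 0" --pt "0 -4.8 30 0 0 0 0" --pt "0 -4.8 30 0 0 0 0" --pt "0 -4.8 30 0 0 0 0" --pt "0 -4.8 30 0 0 0 0" --pt "0 -4.8 30 0 0 0 0" --pt "0 -4.8 30 0 0 0 0" --pt "0 -4.8 30 0 0 0 0" --pt "0 -4.8 30 0 0 0 0" --pt "0 -4.8 30 0 0 0 0" --pt "0 -4.8 30 0 0 0 0" --pt "0 -4.8 30 0 0 0 0" --pt "0 -4.8 30 0 0 0 0" --pt "0 -4.8 30 0 0 0 0" --pt "0 -4.8 30 0 0 0 0" --pt "0 -4.8 17 0 0 0 0"

```text
t: 4.43
eef_pos: [0.3702, -0.1418, 0.2268]
ee_rot: [3.141, -0.001, 0.001]
force: [-0.0, 0.3, -0.3]
width: 0.0441
gripper_force: 0.0
```

Emit:
servo_tool --pt "0 0 0 0 0 0 0" --pt "0 0 0 0 0 0 0" --pt "0 0 0 0 0 0 0"

```text
t: 4.68
eef_pos: [0.3708, -0.1399, 0.2267]
ee_rot: [-3.141, -0.0, 0.001]
force: [0.3, 0.6, 0.0]
width: 0.0439
gripper_force: 0.0
```

Run:
```python
from h import *
s=arm.get_state(); print(s["eef_pos"],s["q"])
f=arm.grab_frame("wrist"); save(f,"w2"); np.save("w2.npy",f,allow_pickle=True)
F=dict(fin_l=[.47,-.425,.008],fin_m=[.629,-.122,.008])
for k,x in fins(f,F).items(): print(k,x[0].round(4),round(x[1]),x[2])
for k,P in dict(xl=[.391,-.196,.058],l=[.46,-.088,.058],m=[.44,.08,.058]).items(): print(k,proj(f,P).round())
for r in arm.recognise("weight_xl",f)+arm.recognise("weight_l",f): print(r["conf"],world(f,r["at"]).round(3))
g=arm.grab_frame("side")
for k,x in fins(g,dict(fin_xl=[.521,.38,.008])).items(): print("side",k,x[0].round(4),round(x[1]),x[2])
```

```text
[ 0.37076926 -0.1399261   0.22666632] [ 1.44235267e-01 -1.26378497e-01 -5.50729029e-01 -9.90085072e-05
 -1.14602218e+00  1.42733274e+00]
fin_l [ 0.4757 -0.4265] 6078 [ 502   42   98   84 4245]
xl [372. 166.]
l [277. 104.]
m [127. 122.]
0.94 [ 0.392 -0.193  0.022]
0.9 [ 0.439 -0.294  0.027]
0.8 [0.408 0.184 0.027]
0.76 [ 0.459 -0.092  0.023]
0.64 [0.439 0.074 0.027]
side fin_xl [0.5184 0.3806] 8649 [ 213  314   81   44 1943]
```

View pics/w2.png

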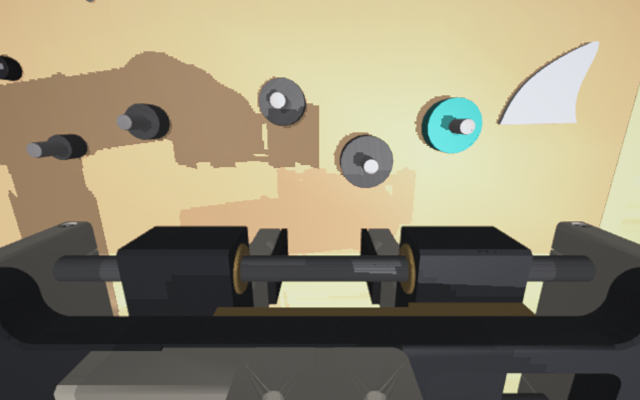

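The wrist view shows the knobs xl (371,166), l (277,100), m (124,122) and s (34,150), with the turquoise decoy at (468,127). Fin l is at (555,90). The positions agree with the top view to a few mm.

Emit:
servo_tool --pt "0 5 14 0 0 0 0" --pt "0 5 14 0 0 0 0" --pt "0 5 14 10 0 0 0" --pt "0 5 14 20 0 0 0" --pt "0 0 0 25 0 0 0" --pt "0 0 0 25 0 0 0" --pt "0 0 0 25 0 0 0" --pt "0 0 0 20 0 0 0" --pt "0 0 0 15 0 0 0" --pt "0 0 0 5 0 0 0" --pt "0 0 0 0 0 0 0" --pt "0 0 0 0 0 0 0" --pt "0 0 0 0 0 0 0"

```text
t: 5.97
eef_pos: [0.3915, -0.1963, 0.0826]
ee_rot: [3.141, -0.002, 0.001]
force: [0.4, -0.9, -0.0]
width: 0.0438
gripper_force: 0.0
```

Run:
```python
from h import *
f=arm.grab_frame("wrist"); save(f,"w3"); 
f=np.load("w2.npy",allow_pickle=True).item()
for k,(u,v) in dict(xl=(371,166),l=(277.5,100),m=(124,122),s=(34,150)).items(): print(k,ray(f,u,v,.058).round(4))
```

```text
xl [ 0.3914 -0.195   0.058 ]
l [ 0.464  -0.0892  0.058 ]
m [0.4405 0.0834 0.058 ]
s [0.4093 0.1926 0.058 ]
```

View pics/w3.png

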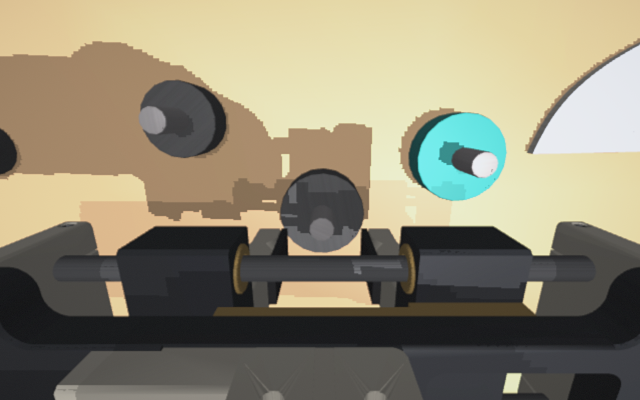

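The xl weight is centred between the fingers, with its knob at (321,229). Descending to grip it.

Emit:
servo_tool --pt "0 0 0 15 0 0 0" --pt "0 0 0 15 0 0 0" --pt "0 0 0 12 0 0 0" --pt "0 0 0 6 0 0 0" --pt "0 0 0 3 0 0 0" --pt "0 0 0 0 0 0 0" --pt "0 0 0 0 0 0 0" --pt "1 0 0 0 0 0 0" --pt "1 0 0 0 0 0 0" --pt "1 0 0 0 0 0 0" --pt "1 0 0 0 0 0 0" --pt "1 0 0 0 0 0 0" --pt "1 0 0 0 0 0 0" --squeeze 45

```text
t: 7.1
eef_pos: [0.3908, -0.1962, 0.0308]
ee_rot: [-3.141, -0.001, 0.0]
force: [0.0, 3.8, 4.9]
width: 0.0173
gripper_force: 45.0
```

Emit:
servo_tool --pt "1 0 0 -4 0 0 0" --pt "1 0 0 -10 0 0 0" --pt "1 0 0 -18 0 0 0" --pt "1 0 0 -20 0 0 0" --pt "1 0 0 -20 0 0 0" --pt "1 0 0 -16 0 0 0" --pt "1 0 0 -10 0 0 0" --pt "1 0 0 -4 0 0 0" --pt "1 0 0 0 0 0 0" --pt "1 0 0 0 0 0 0"

```text
t: 7.93
eef_pos: [0.3895, -0.1962, 0.1316]
ee_rot: [-3.141, 0.002, -0.0]
force: [-0.7, 0.4, -8.6]
width: 0.0173
gripper_force: 45.0
```

Emit:
servo_tool --pt "1 2 -8 0 0 0 0" --pt "1 4 -16 0 0 0 0" --pt "1 6 -26 0 0 0 0" --pt "1 8 -32 0 0 0 0" --pt "1 8 -34 0 0 0 0" --pt "1 8 -34 0 0 0 0" --pt "1 8 -34 0 0 0 0" --pt "1 8 -34 0 0 0 0" --pt "1 8 -34 0 0 0 0" --pt "1 8 -34 0 0 0 0" --pt "1 8 -34 0 0 0 0" --pt "1 8 -34 0 0 0 0" --pt "1 8 -34 0 0 0 0" --pt "1 8 -34 0 0 0 0" --pt "1 8 -34 0 0 0 0" --pt "1 8 -34 0 0 0 0" --pt "1 8 -32 0 0 0 0" --pt "1 4 -24 0 0 0 0" --pt "1 3 -17 0 0 0 0" --pt "1 0 -10 0 0 0 0"

```text
t: 9.6
eef_pos: [0.5207, 0.3788, 0.13]
ee_rot: [3.139, 0.002, 0.001]
force: [0.0, 0.3, -8.3]
width: 0.0174
gripper_force: 45.0
```

Emit:
servo_tool --pt "1 0 0 0 0 0 0" --pt "1 0 0 0 0 0 0" --pt "1 0 0 0 0 0 0"

```text
t: 9.85
eef_pos: [0.5205, 0.3756, 0.1314]
ee_rot: [3.14, 0.002, 0.0]
force: [0.3, 0.4, -8.0]
width: 0.0167
gripper_force: 45.0
```

Run:
```python
from h import *
s=arm.get_state(); print(s["eef_pos"],s["ee_rot"],s["force"],s["width"])
f=arm.grab_frame("wrist"); save(f,"w4")
```

```text
[0.52045978 0.37558874 0.13144983] [3.13976465e+00 1.72868142e-03 1.02266391e-04] [ 0.34606586  0.36953387 -7.96923018] 0.016730627866193032
```

View pics/w4.png

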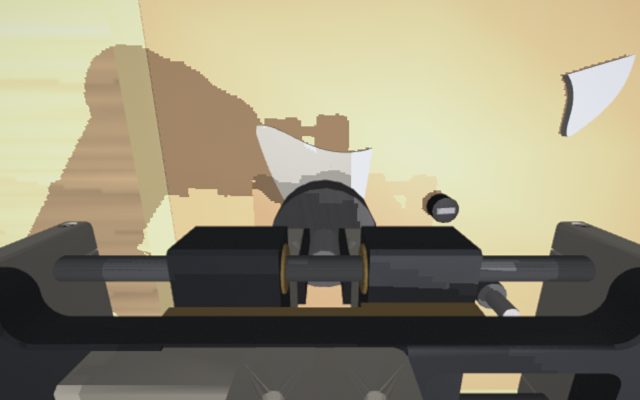

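The wrist view shows the weight over fin xl, with the plug clear at (441,208). Lowering it.

Emit:
servo_tool --pt "1 0.5 -1 6 0 0 0" --pt "1 0 0 14 0 0 0" --pt "1 0 0 18 0 0 0" --pt "1 0 0 18 0 0 0" --pt "1 0 0 14 0 0 0" --pt "1 0 0 9 0 0 0" --pt "1 0 0 5 0 0 0" --pt "1 0 0 3 0 0 0" --pt "1 0 0 2 0 0 0" --pt "1 0 0 0 0 0 0" --pt "1 0 0 0 0 0 0" --pt "1 0 0 0 0 0 0"

```text
t: 10.9
eef_pos: [0.5222, 0.378, 0.0444]
ee_rot: [-3.141, -0.001, 0.001]
force: [-0.2, -0.5, -8.6]
width: 0.0169
gripper_force: 45.0
```

Emit:
servo_tool --pt "1 0 0 0.5 0 0 0" --pt "1 0 0 0.5 0 0 0" --pt "1 0 0 0.5 0 0 0" --pt "1 0 0 0.5 0 0 0" --pt "1 0 0 0 0 0 0" --pt "1 0 0 0 0 0 0"

```text
t: 11.4
eef_pos: [0.5218, 0.3776, 0.0415]
ee_rot: [3.141, 0.0, 0.0]
force: [0.7, -0.6, -7.9]
width: 0.0168
gripper_force: 45.0
```

Emit:
servo_tool --pt "1 0 0 0.5 0 0 0" --pt "1 0 0 0.5 0 0 0" --pt "1 0 0 0.5 0 0 0" --pt "1 0 0 0.5 0 0 0" --pt "1 0 0 0 0 0 0" --pt "1 0 0 0 0 0 0"

```text
t: 11.9
eef_pos: [0.5218, 0.3776, 0.0395]
ee_rot: [3.142, 0.0, 0.0]
force: [0.1, -0.1, -8.3]
width: 0.0172
gripper_force: 45.0
```

Emit:
servo_tool --pt "1 0 0 0.5 0 0 0" --pt "1 0 0 0.5 0 0 0" --pt "1 0 0 0.5 0 0 0" --pt "1 0 0 0 0 0 0" --pt "1 0 0 0 0 0 0"

```text
t: 12.32
eef_pos: [0.5219, 0.3776, 0.0389]
ee_rot: [-3.141, -0.0, 0.001]
force: [-4.2, -1.7, 3.4]
width: 0.0172
gripper_force: 45.0
```

Contact. Release and rise.

Emit:
servo_tool --pt "0 0 0 0 0 0 0" --pt "0 0 0 0 0 0 0" --pt "0 0 0 0 0 0 0" --pt "0 0 0 0 0 0 0" --pt "0 0 0 0 0 0 0" --pt "0 0 0 -8 0 0 0" --pt "0 0 0 -16 0 0 0" --pt "0 0 0 -20 0 0 0" --pt "0 0 0 -20 0 0 0" --pt "0 0 0 -20 0 0 0" --pt "0 0 0 -10 0 0 0" --pt "0 0 0 -4 0 0 0"

```text
t: 13.32
eef_pos: [0.5226, 0.3785, 0.1386]
ee_rot: [-3.139, -0.003, 0.001]
force: [-0.5, -0.6, -0.2]
width: 0.044
gripper_force: 0.0
```

Emit:
servo_tool --pt "0 -2 12 0 0 0 0" --pt "0 -4 24 0 0 0 0" --pt "0 -4 34 0 0 0 0" --pt "0 -4 34 0 0 0 0" --pt "0 -4 34 0 0 0 0" --pt "0 -4 34 0 0 0 0" --pt "0 -4 34 0 0 0 0" --pt "0 -4 34 0 0 0 0" --pt "0 -4 34 0 0 0 0" --pt "0 -4 34 0 0 0 0" --pt "0 -4 34 0 0 0 0" --pt "0 -4 34 0 0 0 0" --pt "0 -4 34 0 0 0 0" --pt "0 -4 33 0 0 0 0" --pt "0 -4 16 0 0 0 0" --pt "0 0 8 10 0 0 0" --pt "0 0 0 20 0 0 0" --pt "0 0 0 20 0 0 0" --pt "0 0 0 4 0 0 0" --pt "0 0 0 0 0 0 0"

```text
t: 14.98
eef_pos: [0.4622, -0.0896, 0.08]
ee_rot: [3.141, 0.005, 0.0]
force: [0.5, 0.3, -0.7]
width: 0.044
gripper_force: 0.0
```

Run:
```python
from h import *
s=arm.get_state(); print(s["eef_pos"],s["ee_rot"],s["force"],s["width"])
f=arm.grab_frame("wrist"); t=arm.grab_frame("top")
a=f["color"][:,120:520]; save({"color":np.vstack([a,cv2.resize(t["color"][200:300,130:230],(400,400))[::2]])},"w5")
print(proj(f,[.464,-.089,.058]),knob(t,[.522,.378,.066],z=.066,r=5))
for k,x in fins(f,dict(fin_m=[.629,-.122,.008],fin_s=[.614,.118,.008])).items(): print(k,x[0].round(4),round(x[1]),x[2])
```

```text
[ 0.46220711 -0.08957211  0.08003143] [3.14077855e+00 4.61898996e-03 3.56093014e-04] [ 0.49809999  0.27192329 -0.74388327] 0.04401173445206559
[322.66973111 227.59014074] (array([0.52030221, 0.37594914]), np.int64(21))
fin_s [0.6009 0.1241] 972 [   0    0   58   62 2220]
```

View pics/w5.png

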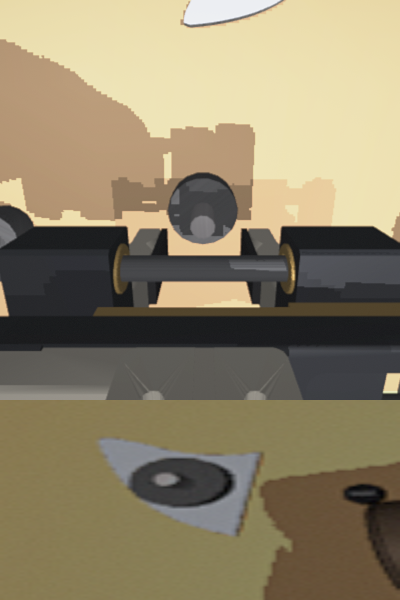

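The xl weight sits centred on its fin, about 1–2 mm off in the same camera. The knob of l is at (323,228), right between the fingers. Gripping l.

Emit:
servo_tool --pt "0 1.5 0 15 0 0 0" --pt "0 0 0 15 0 0 0" --pt "0 0 0 11 0 0 0" --pt "0 0 0 6 0 0 0" --pt "0 0 0 2 0 0 0" --pt "0 0 0 0 0 0 0" --pt "0 0 0 0 0 0 0" --pt "1 0 0 0 0 0 0" --pt "1 0 0 0 0 0 0" --pt "1 0 0 0 0 0 0" --pt "1 0 0 0 0 0 0" --pt "1 0 0 0 0 0 0" --pt "1 0 0 0 0 0 0" --squeeze 40

```text
t: 16.17
eef_pos: [0.4657, -0.0893, 0.0333]
ee_rot: [-3.141, -0.001, 0.0]
force: [-0.3, 0.3, 2.2]
width: 0.017
gripper_force: 40.0
```

Emit:
servo_tool --pt "1 0 0 -4 0 0 0" --pt "1 0 0 -10 0 0 0" --pt "1 0 0 -18 0 0 0" --pt "1 0 0 -20 0 0 0" --pt "1 0 0 -20 0 0 0" --pt "1 0 0 -16 0 0 0" --pt "1 0 0 -10 0 0 0" --pt "1 0 0 -4 0 0 0" --pt "1 0 0 0 0 0 0" --pt "1 0 0 0 0 0 0"

```text
t: 17.0
eef_pos: [0.4647, -0.0894, 0.1343]
ee_rot: [-3.141, 0.001, 0.0]
force: [-0.9, -0.1, -5.4]
width: 0.0171
gripper_force: 40.0
```

Emit:
servo_tool --pt "1 0 8 0 0 0 0" --pt "1 1 18 0 0 0 0" --pt "1 1 28 0 0 0 0" --pt "1 1 32 0 0 0 0" --pt "1 1 32 0 0 0 0" --pt "1 1 32 0 0 0 0" --pt "1 1 32 0 0 0 0" --pt "1 1 32 0 0 0 0" --pt "1 1 32 0 0 0 0" --pt "1 1 32 0 0 0 0" --pt "1 1 28 0 0 0 0" --pt "1 1 18 0 0 0 0" --pt "1 0 9 0 0 0 0" --pt "1 0 4 0 0 0 0" --pt "1 0 0 0 0 0 0" --pt "1 0 0 0 0 0 0" --pt "1 0 0 0 0 0 0"

```text
t: 18.42
eef_pos: [0.4766, -0.4253, 0.1349]
ee_rot: [-3.141, 0.0, 0.001]
force: [-0.1, 0.3, -5.7]
width: 0.0168
gripper_force: 40.0
```

Emit:
servo_tool --pt "1 0 0 6 0 0 0" --pt "1 0 0 14 0 0 0" --pt "1 0 0 18 0 0 0" --pt "1 0 0 18 0 0 0" --pt "1 0 0 14 0 0 0" --pt "1 0 0 9 0 0 0" --pt "1 0 0 5 0 0 0" --pt "1 0 0 3 0 0 0" --pt "1 0 0 2 0 0 0" --pt "1 0 0 0 0 0 0" --pt "1 0 0 0 0 0 0" --pt "1 0 0 0 0 0 0"

```text
t: 19.42
eef_pos: [0.4771, -0.4266, 0.0469]
ee_rot: [3.141, -0.001, 0.001]
force: [-0.4, -0.4, -4.8]
width: 0.0174
gripper_force: 40.0
```

Expected contact is at about z = 0.041.

Emit:
servo_tool --pt "1 -1 0 1 0 0 0" --pt "1 -1 0 1 0 0 0" --pt "1 -0.5 0 1 0 0 0" --pt "1 0 0 0.5 0 0 0" --pt "1 0 0 0.5 0 0 0" --pt "1 0 0 0.5 0 0 0" --pt "1 0 0 0.5 0 0 0" --pt "1 0 0 0 0 0 0" --pt "1 0 0 0 0 0 0"

```text
t: 20.17
eef_pos: [0.4742, -0.4264, 0.0414]
ee_rot: [3.141, -0.0, 0.001]
force: [-1.3, 0.8, -1.6]
width: 0.0171
gripper_force: 40.0
```

Emit:
servo_tool --pt "1 0 0 0.5 0 0 0" --pt "1 0 0 0.5 0 0 0" --pt "1 0 0 0 0 0 0" --pt "1 0 0 0 0 0 0"

```text
t: 20.5
eef_pos: [0.4742, -0.4265, 0.0413]
ee_rot: [3.141, -0.0, 0.001]
force: [-3.2, 4.2, 7.4]
width: 0.0171
gripper_force: 40.0
```

Emit:
servo_tool --pt "0 0 0 0 0 0 0" --pt "0 0 0 0 0 0 0" --pt "0 0 0 0 0 0 0" --pt "0 0 0 0 0 0 0" --pt "0 0 0 0 0 0 0" --pt "0 0 0 -8 0 0 0" --pt "0 0 0 -16 0 0 0" --pt "0 0 0 -20 0 0 0" --pt "0 0 0 -20 0 0 0" --pt "0 0 0 -20 0 0 0" --pt "0 0 0 -10 0 0 0" --pt "0 0 0 -4 0 0 0"

```text
t: 21.5
eef_pos: [0.4751, -0.427, 0.1406]
ee_rot: [3.14, -0.003, 0.001]
force: [0.3, -0.4, -0.3]
width: 0.0436
gripper_force: 0.0
```

Emit:
servo_tool --pt "0 -2 -12 0 0 0 0" --pt "0 -2 -24 0 0 0 0" --pt "0 -2 -34 0 0 0 0" --pt "0 -2 -34 0 0 0 0" --pt "0 -2 -34 0 0 0 0" --pt "0 -2 -34 0 0 0 0" --pt "0 -2 -34 0 0 0 0" --pt "0 -2 -34 0 0 0 0" --pt "0 -2 -34 0 0 0 0" --pt "0 -2 -34 0 0 0 0" --pt "0 -2 -34 0 0 0 0" --pt "0 -2 -34 0 0 0 0" --pt "0 -2 -34 0 0 0 0" --pt "0 -2 -34 0 0 0 0" --pt "0 -2 -34 0 0 0 0" --pt "0 -2 -20 0 0 0 0" --pt "0 -2 -11 10 0 0 0" --pt "0 0 0 20 0 0 0" --pt "0 0 0 20 0 0 0" --pt "0 0 0 6 0 0 0"

```text
t: 23.17
eef_pos: [0.4371, 0.0818, 0.0789]
ee_rot: [3.139, 0.005, 0.001]
force: [-1.4, -0.6, 0.1]
width: 0.0434
gripper_force: 0.0
```

Emit:
servo_tool --pt "0 0 0 0 0 0 0" --pt "0 0 0 0 0 0 0"

```text
t: 23.33
eef_pos: [0.4395, 0.0823, 0.0819]
ee_rot: [3.141, 0.001, 0.001]
force: [0.8, -0.1, 0.4]
width: 0.044
gripper_force: 0.0
```

Run:
```python
from h import *
s=arm.get_state(); print(s["eef_pos"],s["ee_rot"],s["force"],s["width"])
f=arm.grab_frame("wrist"); t=arm.grab_frame("top")
a=f["color"][:,120:520]; save({"color":np.vstack([a,cv2.resize(t["color"][200:300,410:510],(400,400))[::2]])},"w6")
print(proj(f,[.4405,.083,.058]),knob(t,[.474,-.427,.066],z=.066,r=5))
for k,x in fins(f,dict(fin_s=[.614,.118,.008])).items(): print(k,x[0].round(4),round(x[1]),x[2])
```

```text
[0.43948234 0.08229246 0.08187817] [3.14052487e+00 1.21091142e-03 5.25597380e-04] [ 0.75087573 -0.07462874  0.40079167] 0.04396689636683229
[322.47665895 227.77134664] (array([ 0.47406883, -0.42922342]), np.int64(24))
```

View pics/w6.png

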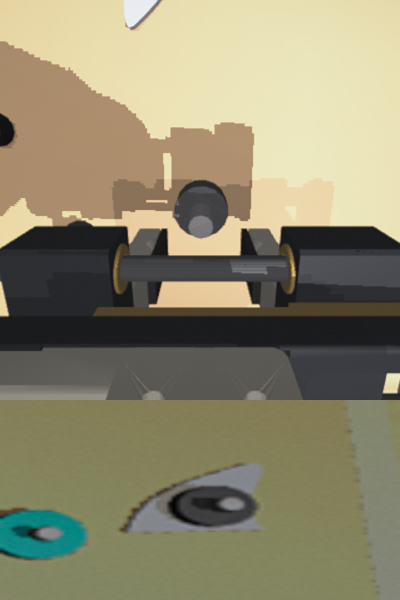

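The l weight is centred on its fin, and the m knob is between the fingers at (321,226). Gripping m.

Emit:
servo_tool --pt "0 0.5 0 15 0 0 0" --pt "0 0 0 15 0 0 0" --pt "0 0 0 12 0 0 0" --pt "0 0 0 5 0 0 0" --pt "0 0 0 2 0 0 0" --pt "0 0 0 0 0 0 0" --pt "0 0 0 0 0 0 0" --pt "1 0 0 0 0 0 0" --pt "1 0 0 0 0 0 0" --pt "1 0 0 0 0 0 0" --pt "1 0 0 0 0 0 0" --pt "1 0 0 0 0 0 0" --pt "1 0 0 0 0 0 0" --squeeze 35

```text
t: 24.52
eef_pos: [0.4407, 0.0829, 0.0333]
ee_rot: [-3.141, -0.001, 0.001]
force: [-0.2, 0.7, 0.5]
width: 0.0171
gripper_force: 35.0
```

Emit:
servo_tool --pt "1 0 0 -4 0 0 0" --pt "1 0 0 -10 0 0 0" --pt "1 0 0 -18 0 0 0" --pt "1 0 0 -20 0 0 0" --pt "1 0 0 -20 0 0 0" --pt "1 0 0 -16 0 0 0" --pt "1 0 0 -10 0 0 0" --pt "1 0 0 -4 0 0 0" --pt "1 0 0 0 0 0 0" --pt "1 0 0 0 0 0 0"

```text
t: 25.35
eef_pos: [0.4397, 0.0823, 0.1345]
ee_rot: [3.141, 0.001, 0.0]
force: [-0.3, 0.1, -3.8]
width: 0.017
gripper_force: 35.0
```

Emit:
servo_tool --pt "1 5 5 0 0 0 0" --pt "1 10 11 0 0 0 0" --pt "1 15 16 0 0 0 0" --pt "1 20 22 0 0 0 0" --pt "1 20 22 0 0 0 0" --pt "1 20 22 0 0 0 0" --pt "1 20 22 0 0 0 0" --pt "1 20 22 0 0 0 0" --pt "1 20 22 0 0 0 0" --pt "1 20 22 0 0 0 0" --pt "1 10 11 0 0 0 0" --pt "1 7 7 0 0 0 0" --pt "1 3 3 0 0 0 0" --pt "1 0 0 0 0 0 0" --pt "1 0 0 0 0 0 0" --pt "1 0 0 0 0 0 0"

```text
t: 26.68
eef_pos: [0.6298, -0.1235, 0.135]
ee_rot: [-3.141, 0.0, 0.001]
force: [-0.7, 0.1, -3.5]
width: 0.0173
gripper_force: 35.0
```

Emit:
servo_tool --pt "1 1 1 6 0 0 0" --pt "1 0 0 14 0 0 0" --pt "1 0 0 18 0 0 0" --pt "1 0 0 18 0 0 0" --pt "1 0 0 14 0 0 0" --pt "1 0 0 9 0 0 0" --pt "1 0 0 5 0 0 0" --pt "1 0 0 3 0 0 0" --pt "1 0 0 2 0 0 0" --pt "1 0 0 1 0 0 0" --pt "1 0 0 1 0 0 0" --pt "1 0 0 0 0 0 0" --pt "1 0 0 0 0 0 0" --pt "1 0 0 0 0 0 0"

```text
t: 27.85
eef_pos: [0.6317, -0.1253, 0.0445]
ee_rot: [-3.142, -0.001, 0.0]
force: [0.8, -0.5, -3.2]
width: 0.017
gripper_force: 35.0
```

Emit:
servo_tool --pt "1 0 0 0.5 0 0 0" --pt "1 0 0 0.5 0 0 0" --pt "1 0 0 0.5 0 0 0" --pt "1 0 0 0.5 0 0 0" --pt "1 0 0 0 0 0 0" --pt "1 0 0 0 0 0 0"

```text
t: 28.35
eef_pos: [0.6315, -0.1253, 0.042]
ee_rot: [3.142, 0.0, 0.0]
force: [0.1, -0.9, -3.3]
width: 0.0171
gripper_force: 35.0
```

Emit:
servo_tool --pt "1 0 0 0.5 0 0 0" --pt "1 0 0 0.5 0 0 0" --pt "1 0 0 0.5 0 0 0" --pt "1 0 0 0 0 0 0" --pt "1 0 0 0 0 0 0"

```text
t: 28.77
eef_pos: [0.6317, -0.1253, 0.0413]
ee_rot: [3.141, -0.001, 0.001]
force: [-3.2, 0.5, 5.5]
width: 0.017
gripper_force: 35.0
```

Emit:
servo_tool --pt "0 0 0 0 0 0 0" --pt "0 0 0 0 0 0 0" --pt "0 0 0 0 0 0 0" --pt "0 0 0 0 0 0 0" --pt "0 0 0 0 0 0 0" --pt "0 0 0 -8 0 0 0" --pt "0 0 0 -16 0 0 0" --pt "0 0 0 -20 0 0 0" --pt "0 0 0 -20 0 0 0" --pt "0 0 0 -20 0 0 0" --pt "0 0 0 -10 0 0 0" --pt "0 0 0 -4 0 0 0"

```text
t: 29.77
eef_pos: [0.6326, -0.1254, 0.1411]
ee_rot: [-3.142, -0.004, 0.001]
force: [0.3, -0.2, -0.4]
width: 0.0439
gripper_force: 0.0
```

Emit:
servo_tool --pt "0 -8 -10 0 0 0 0" --pt "0 -14 -20 0 0 0 0" --pt "0 -20 -28 0 0 0 0" --pt "0 -20 -28 0 0 0 0" --pt "0 -20 -28 0 0 0 0" --pt "0 -20 -28 0 0 0 0" --pt "0 -20 -28 0 0 0 0" --pt "0 -20 -28 0 0 0 0" --pt "0 -20 -28 0 0 0 0" --pt "0 -20 -28 0 0 0 0" --pt "0 -20 -28 0 0 0 0" --pt "0 -14 -24 0 0 0 0" --pt "0 -6 -12 10 0 0 0" --pt "0 0 0 20 0 0 0" --pt "0 0 0 20 0 0 0" --pt "0 0 0 8 0 0 0" --pt "0 0 0 0 0 0 0" --pt "0 0 0 0 0 0 0" --pt "0 0 0 0 0 0 0"

```text
t: 31.35
eef_pos: [0.4097, 0.1927, 0.0811]
ee_rot: [-3.141, -0.0, 0.0]
force: [0.4, 0.4, -0.9]
width: 0.0439
gripper_force: 0.0
```

Run:
```python
from h import *
s=arm.get_state(); print(s["eef_pos"],s["ee_rot"],s["force"],s["width"])
f=arm.grab_frame("wrist"); t=arm.grab_frame("top")
a=f["color"][:,120:520]; save({"color":np.vstack([a,cv2.resize(t["color"][150:250,300:400],(400,400))[::2]])},"w7")
print(proj(f,[.4093,.1926,.058]),knob(t,[.631,-.125,.066],z=.066,r=5))
for k,x in fins(t,dict(fin_s=[.614,.118,.008])).items(): print(k,x[0].round(4),round(x[1]),x[2])
```

```text
[0.40971654 0.19267856 0.08114373] [-3.14135192e+00 -4.89063096e-04  2.68505067e-04] [ 0.43868898  0.36292964 -0.88330596] 0.04392836982492567
[323.67132574 230.17612847] (array([ 0.63552577, -0.12774325]), np.int64(31))
fin_s [0.6134 0.1167] 2135 [260 196  19  26 292]
```

View pics/w7.png

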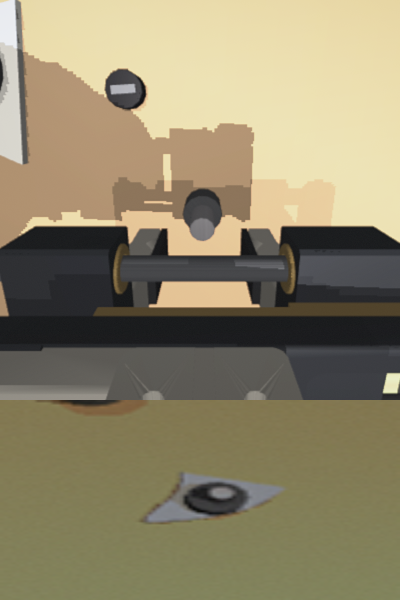

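The m weight is centred on its fin, the plug is untouched, and the s knob is centred at (323,229). Gripping s.

Emit:
servo_tool --pt "0 0 0 15 0 0 0" --pt "0 0 0 15 0 0 0" --pt "0 0 0 11 0 0 0" --pt "0 0 0 5 0 0 0" --pt "0 0 0 2 0 0 0" --pt "0 0 0 0 0 0 0" --pt "0 0 0 0 0 0 0" --pt "1 0 0 0 0 0 0" --pt "1 0 0 0 0 0 0" --pt "1 0 0 0 0 0 0" --pt "1 0 0 0 0 0 0" --pt "1 0 0 0 0 0 0" --pt "1 0 0 0 0 0 0" --squeeze 30

```text
t: 32.53
eef_pos: [0.4094, 0.1927, 0.0327]
ee_rot: [-3.141, -0.0, 0.0]
force: [0.5, 0.7, 0.6]
width: 0.0168
gripper_force: 30.0
```

Emit:
servo_tool --pt "1 0 0 -4 0 0 0" --pt "1 0 0 -10 0 0 0" --pt "1 0 0 -18 0 0 0" --pt "1 0 0 -20 0 0 0" --pt "1 0 0 -20 0 0 0" --pt "1 0 0 -16 0 0 0" --pt "1 0 0 -10 0 0 0" --pt "1 0 0 -4 0 0 0" --pt "1 0 0 0 0 0 0" --pt "1 0 0 0 0 0 0"

```text
t: 33.37
eef_pos: [0.409, 0.1923, 0.1341]
ee_rot: [3.141, 0.001, 0.0]
force: [0.6, 0.5, -2.1]
width: 0.0171
gripper_force: 30.0
```

Emit:
servo_tool --pt "1 6 2 0 0 0 0" --pt "1 12 4 0 0 0 0" --pt "1 20 7 0 0 0 0" --pt "1 25 9 0 0 0 0" --pt "1 25 9 0 0 0 0" --pt "1 25 9 0 0 0 0" --pt "1 25 9 0 0 0 0" --pt "1 25 9 0 0 0 0" --pt "1 20 8 0 0 0 0" --pt "1 12 5 0 0 0 0" --pt "1 7 2 0 0 0 0" --pt "1 3 1 0 0 0 0" --pt "1 0 0 0 0 0 0" --pt "1 0 0 0 0 0 0" --pt "1 0 0 0 0 0 0"

```text
t: 34.62
eef_pos: [0.6136, 0.1191, 0.1347]
ee_rot: [-3.141, 0.0, 0.001]
force: [0.9, 0.4, -1.5]
width: 0.0169
gripper_force: 30.0
```

Emit:
servo_tool --pt "1 1 0 6 0 0 0" --pt "1 0 0 14 0 0 0" --pt "1 0 0 18 0 0 0" --pt "1 0 0 18 0 0 0" --pt "1 0 0 14 0 0 0" --pt "1 0 0 9 0 0 0" --pt "1 0 0 5 0 0 0" --pt "1 0 0 3 0 0 0" --pt "1 0 0 2 0 0 0" --pt "1 0 0 1 0 0 0" --pt "1 0 0 1 0 0 0" --pt "1 0 0 0 0 0 0" --pt "1 0 0 0 0 0 0" --pt "1 0 0 0 0 0 0"

```text
t: 35.78
eef_pos: [0.6156, 0.1187, 0.0439]
ee_rot: [-3.141, -0.001, 0.0]
force: [-0.9, -0.2, -2.2]
width: 0.017
gripper_force: 30.0
```

Emit:
servo_tool --pt "1 0 0 0.5 0 0 0" --pt "1 0 0 0.5 0 0 0" --pt "1 0 0 0.5 0 0 0" --pt "1 0 0 0.5 0 0 0" --pt "1 0 0 0 0 0 0" --pt "1 0 0 0 0 0 0"

```text
t: 36.28
eef_pos: [0.6154, 0.1187, 0.0415]
ee_rot: [3.142, 0.0, 0.0]
force: [0.8, 0.3, -2.2]
width: 0.0167
gripper_force: 30.0
```

Emit:
servo_tool --pt "1 0 0 0.5 0 0 0" --pt "1 0 0 0.5 0 0 0" --pt "1 0 0 0 0 0 0" --pt "1 0 0 0 0 0 0"

```text
t: 36.62
eef_pos: [0.6155, 0.1187, 0.0407]
ee_rot: [-3.142, -0.0, 0.0]
force: [-0.0, 0.2, -0.0]
width: 0.0171
gripper_force: 30.0
```

Touching now. Release, rise and back off.

Emit:
servo_tool --pt "1 0 0 0.5 0 0 0" --pt "1 0 0 0 0 0 0" --pt "0 0 0 0 0 0 0" --pt "0 0 0 0 0 0 0" --pt "0 0 0 0 0 0 0" --pt "0 0 0 0 0 0 0" --pt "0 0 0 0 0 0 0" --pt "0 0 0 -8 0 0 0" --pt "0 0 0 -16 0 0 0" --pt "0 0 0 -20 0 0 0" --pt "0 0 0 -20 0 0 0" --pt "0 0 0 -20 0 0 0" --pt "0 0 0 -20 0 0 0" --pt "0 0 0 -20 0 0 0" --pt "0 -20 0 -10 0 0 0" --pt "0 -30 0 0 0 0 0" --pt "0 -30 0 0 0 0 0" --pt "0 -30 0 0 0 0 0" --pt "0 -20 0 0 0 0 0" --pt "0 0 0 0 0 0 0"

```text
t: 38.28
eef_pos: [0.4821, 0.118, 0.1751]
ee_rot: [-3.14, -0.0, 0.001]
force: [-0.0, -0.4, 0.2]
width: 0.0439
gripper_force: 0.0
```

Emit:
servo_tool --pt "0 0 0 0 0 0 0" --pt "0 0 0 0 0 0 0" --pt "0 0 0 0 0 0 0"

```text
t: 38.53
eef_pos: [0.4862, 0.1188, 0.1744]
ee_rot: [-3.141, -0.001, 0.0]
force: [0.4, -0.7, 0.7]
width: 0.0437
gripper_force: 0.0
```

Run:
```python
from h import *
f=arm.grab_frame("wrist"); t=arm.grab_frame("top")
save({"color":np.vstack([f["color"][:230],cv2.resize(t["color"][120:280,140:480],(640,301))])},"w8")
```

```text
(no output)
```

View pics/w8.png

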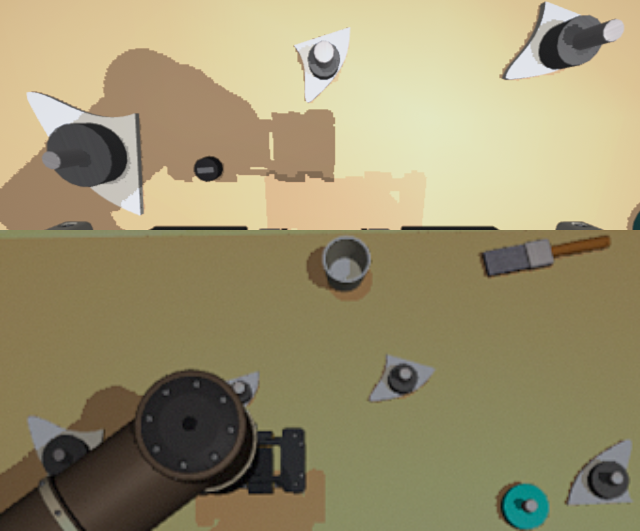

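All four weights stand upright on their fins. I'll check the smallest (at (322,62) in the wrist view) and the m weight numerically before handing in.

Run:
```python
from h import *
f=arm.grab_frame("wrist"); hsv=cv2.cvtColor(f["color"],cv2.COLOR_RGB2HSV)
for nm,(x0,x1,y0,y1),c in [("s",(285,360,22,108),(.6155,.1187)),("m",(495,639,0,90),(.6316,-.1253))]:
    m=np.zeros((400,640),np.uint8); m[y0:y1,x0:x1]=(hsv[y0:y1,x0:x1,1]<45)
    # weight disc mask filled in from its assumed pose
    a=np.linspace(0,6.28,40); r=.016 if nm=="s" else .022
    d=np.array([proj(f,[c[0]+r*np.cos(t),c[1]+r*np.sin(t),.008]) for t in a]).round().astype(int)
    cv2.fillPoly(m,[d],1); m=cv2.morphologyEx(m,cv2.MORPH_CLOSE,np.ones((3,3),np.uint8))
    cs,_=cv2.findContours(m,cv2.RETR_EXTERNAL,cv2.CHAIN_APPROX_NONE); ct=max(cs,key=cv2.contourArea)[:,0]
    W=np.array([ray(f,u,v,.008)[:2]*1000 for u,v in ct],np.float32); M=cv2.moments(W.reshape(-1,1,2))
    print(nm,M['m10']/M['m00'],M['m01']/M['m00'],M['m00'],ct.min(0),ct.max(0),"knob px pred",proj(f,[*c,.066]))
```

```text
s 618.1567810294953 120.52099660174856 2289.831137337489 [294  26] [349 101] knob px pred [323.61205852  50.50393521]
m 635.5858513081208 -126.11916197268305 4566.840147191426 [503   0] [624  78] knob px pred [614.73033729  29.54866022]
```

```bash
python3 -c "
from station import arm
print(arm.job_done())"
```

```text
the job is handed in; nothing more can be done
None
```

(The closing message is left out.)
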